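# Swap the sold jar at the back of a display

## Task

The little salt jar in the niche at the back of the display board is sold, and the bar measure (jigger) takes its place. First clear both animal-head cups from the board onto the blue mat, then stand the salt jar in the card tray and the jigger upright on the green spot in the niche while the cups wait on the mat; finally put each cup back upright on the very spot it came from. Do not knock anything over, and leave the small metal basket where it is.

Things in the scene. Friction and masses are not known exactly. Their poses are not given: they have to be found in the camera images.
- board: Fixed wooden board 195x176 mm, 8 thick. Origin: table height; x to its back, y left; spans x -55..140. On its top green spots: two large for cups at (0,+-44) mm, a small one, 54 wide, at (66,0) in the pale wooden niche: open front and top, side walls' inner faces at y +-36 (x 52..136), back wall's at x 129, walls up to z 64. In the niche only fingers closing along board x have room.
- ram_cup: Loose plated cup, ram's head (curled horns) up, 74x74x147 mm, 0.24 kg. Origin: centre of underside, z up, x front to back of the head. Skirt 74 wide, up to z 90; the head, z 66..134, is 46 wide along y: grip it across y, TCP about 108 above the underside. Starts on one of the two large green spots (either), yaw within 0.15 rad of the board's.
- hound_cup: Loose plated cup, hound's head (hanging ears, no horns) up, 78x74x134 mm, 0.24 kg. Origin: centre of underside, z up, x front to back of the head. Skirt 74 wide, up to z 90; the head, z 66..132, is 42 wide along y: grip it across y, TCP about 108 above the underside. Starts on the other large green spot, yaw within 0.15 rad of the board's.
- salt_jar: Loose little clear glass salt jar with a cream stopper, 44 mm diameter, 66 mm high, round, 0.09 kg. Origin at the centre of its underside, z up. Grip round the glass, TCP 35 mm above the underside. Starts standing in the niche on the small green spot.
- jigger: Loose silvery double bar measure, hourglass shaped, an open cup at each end, 43 mm diameter, 75 mm high, 0.09 kg. Origin: centre of its underside, z up. Grip across its diameter from above, TCP about 50 mm above the underside. Starts standing on the table in front of the board.
- mat: Fixed blue mat with a grey rim, 210 (its x) x 130 (its y) mm, 4 mm thick, on the table to one side of the board (side varies). Origin: centre of its underside; top at z 4 mm. Room for both cups, at x -52 and x +52 mm.
- card_tray: Fixed open, empty card tray, 125 (its x) x 200 (its y) mm, walls 2 mm thick and 43 mm high, floor 2 mm thick, on the other side of the board from the mat; its y lies roughly along the robot's x. Origin: centre of its underside.
- basket: Bystander: small loose metal basket with a bail, 51 x 53 x 60 mm, to the right of the board, beyond the mat or tray on that side. Origin at the centre of its underside. Leave it alone.
Mind the look-alikes: they are no part of the job. What is shaped like the ram_cup but pink, red or yellow is not meant.

How it is judged:
By the outcome, as a careful person would: the job done as asked, in the order asked, and still so for the second after the job is handed in, with the robot touching nothing.
It also fails if it takes over 128 s, if anything falls off the work surface, if the arm or the gripper's body presses on something with over 40 N, if the wrist force passes 120 N, or if a joint passes its speed limit or range.

## Robot

A 6-joint arm with a two-finger parallel gripper is mounted at the origin on the work surface; the furniture and walls round the work are solid. World frame = base frame: x ahead of the robot, y to its left, z up, the work surface at z = 0. Lengths are in m, angles in rad, forces in N, time in s.
With the tool pointing down it reaches from about 0.35 to 0.95 m from the base axis. Payload 17.4 kg.
Tool frame: the origin (TCP) lies between the finger pads, 19 mm behind the fingertips; this is the grasp point; z points along the fingers, y is the line along which they close (so a half turn about z gives the same grasp; the last joint's range is limited). The gripper opens to 93 mm and grips with 3 to 60 N. Pads are 15 mm wide; open, the fingers measure 128 mm over their backs; the gripper's body (75 mm by 188 mm) begins 65 mm behind the grasp point.
Start: joints at [-0.038, 0.116, 1.442, -0, 1.584, -0.038], TCP at [0.675, -0, 0.237] pointing down, gripper open.
Joint ranges: [-2.83, 2.83], [-0.83, 2.19], [0.07, 2.5], [-1.14, 4.28], [0.01, 3], [-2.97, 2.97]. Speed limits (rad/s): [1.89, 1.89, 2.22, 3.14, 3.14, 3.14].

## Interface

Orientations are given as a rotation vector (axis times angle).
In Python, from bench import telemetry, eyes, sign_off gives the robot as it stands.
- The arm moves only by the shell command python3 -m handwheel 'ROWS' [OPENING]. ROWS is a JSON object whose one key "targets" holds a list of rows, each a list of 2 entries, a list of its own where there are three numbers: the shift along the world's x, y, z in m, then the turn about the world's z in degrees. In form: {"targets": [[[x, y, z], turn], ...]}. A call has 1 to 8 rows; each row shifts and turns the commanded pose from where the row before left it; what a row does not reach is not made up. A row lasts 1/8 s, in which the tool goes at most 62.5 mm and 10.7 degrees, less where a joint would pass 70% of its speed; a pose out of reach is approached as far as the arm can. A call with a gripper value outside its range is refused whole. OPENING is the opening, from 0 (shut) to 1 (fully open), set as the call begins (- or left out, the last holds). The fingers move at their own pace and stop on an object; the grip force is fixed at half the most. Time passes only in rows, so rows that do not move let the fingers close. It gives the time, the measured TCP pose, the force, the opening and the grip force at its end, in the units of the state.
- telemetry.state(): the state, without advancing time (a new reading comes with each control period).
- eyes.capture(name): name is "scene" or "side" or "wrist"; returns the picture (400x640x3 uint8, red, green, blue); there is no depth.
- eyes.camera_model(name): a dict with "fovy" (degrees; the focal length in pixels is half the picture's height over the tangent of half this angle, whatever the lens; pixels are square), "cx", "cy" (the principal point, pixels), "T" (4x4, takes a point from camera to world coordinates); the wrist camera has in their place "hand_eye" (4x4, takes a point from camera to tool coordinates, whose origin is the TCP and whose axes are the flange's). Camera axes: x right, y down, z forward; pixel columns grow to the right and rows downward; lengths in m; the calibration is good to about 2 mm. A picture is of the moment at which its call begins: read the wrist's pose just before it. camera_model takes no time and is no camera call.
- sign_off(): hands the job in; it is judged then, once.
The state is a dict: "t": time; "joint_pos": joint angles; "dq": joint speeds; "effort": joint torques, N m; "ee_pos": TCP position; "tcp_rot": TCP orientation; "wrist_force": force on the tool from outside, world axes, zero at the start; "wrist_torque": the same for the moment, N m; "opening": finger opening in m; "grip_force": force on a finger pad.
Only numpy, scipy, OpenCV 4.12 (cv2) and the standard library are available. Lean on these libraries where they do the work, as an engineer would, in place of code of your own. Each camera call takes 0.05 s, during which the arm holds its last target. There are 200 camera calls.

## Working session

There is one attempt and no reset: what is moved stays moved. The work goes in short steps, Python scripts to look and compute and a shell command to move; the robot and the scene stay as the last step left them, time stands still between calls to the robot, and variables do not carry over. Pictures are saved under pics/ and viewed, at most 14 in all, crops included, and the job is handed in when it is done.

```bash
ls; mkdir -p pics; python3 - <<'E'
from bench import telemetry, eyes
import cv2,json,numpy as np
for n in("scene","side"):
    a=eyes.capture(n); cv2.imwrite(f"pics/{n}0.png",cv2.cvtColor(a,cv2.COLOR_RGB2BGR))
np.set_printoptions(precision=4,suppress=True)
for n in("scene","side","wrist"): print(n,eyes.camera_model(n))
print(telemetry.state())
E
```

```text
pics
scene {'fovy': 46.582017196598926, 'cx': 322.4152820683302, 'cy': 203.2638779029031, 'T': array([[ 0.248 ,  0.7077, -0.6615,  1.2848],
       [ 0.9687, -0.1911,  0.1587, -0.1785],
       [-0.0141, -0.6802, -0.7329,  0.852 ],
       [ 0.    ,  0.    ,  0.    ,  1.    ]])}
side {'fovy': 44.88293192886859, 'cx': 312.2450457056886, 'cy': 202.90369724899347, 'T': array([[-0.9904, -0.0875,  0.1074,  0.4186],
       [-0.1384,  0.6507, -0.7466,  0.7413],
       [-0.0045, -0.7543, -0.6565,  0.7148],
       [ 0.    ,  0.    ,  0.    ,  1.    ]])}
wrist {'fovy': 70.37181376787275, 'cx': 322.75806209089495, 'cy': 194.50275001191105, 'hand_eye': array([[-0.0007, -0.9576, -0.2881,  0.0814],
       [ 1.    , -0.0005, -0.0007,  0.    ],
       [ 0.0006, -0.2881,  0.9576, -0.1484],
       [ 0.    ,  0.    ,  0.    ,  1.    ]])}
{'t': 0.1, 'joint_pos': array([-0.0378,  0.1164,  1.4422, -0.    ,  1.584 , -0.0378]), 'dq': array([ 0.0014, -0.0017, -0.0022,  0.0004,  0.0005, -0.0008]), 'effort': array([  0.0031, -72.2894, -62.3866,   0.0782,   0.0228,  -0.0001]), 'ee_pos': array([0.6748, 0.    , 0.2368]), 'tcp_rot': array([-2.2209, -2.221 ,  0.0011]), 'wrist_force': array([ 0.2879, -0.1548,  0.1069]), 'wrist_torque': array([-0.0117,  0.0289, -0.025 ]), 'grip_force': 0.0, 'opening': 0.09294382945300715}
```

View pics/scene0.png

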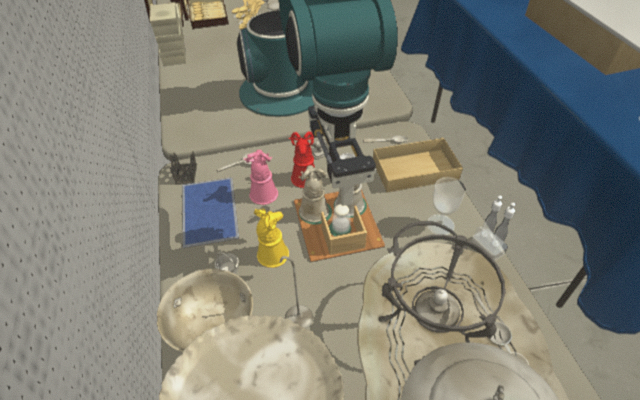

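View pics/side0.png

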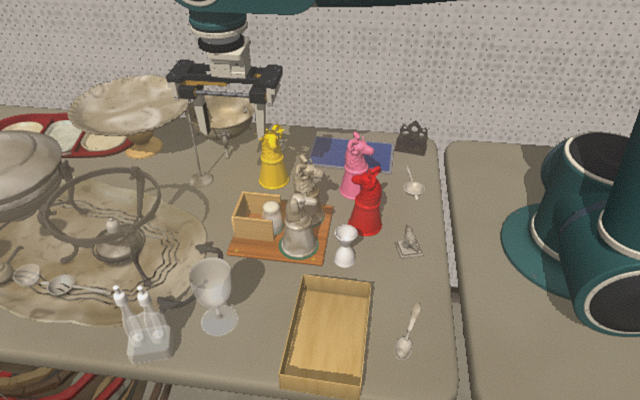

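The scene view shows the board at about (340,225), the blue mat at (210,212) on the robot's right, and the tray at (418,162) on its left. Pink, red and yellow ram decoys stand around the board. The side view shows two silver cups at (307,180) and (298,225), and the jigger at about (345,245). I'll take an enlarged crop and a wrist view.

```bash
cat > h.py <<'E'
import numpy as np,cv2
from scipy.spatial.transform import Rotation as R
from bench import telemetry, eyes
np.set_printoptions(precision=4,suppress=True)
def snap(n,f=None):
    s=telemetry.state(); m=eyes.camera_model(n); a=cv2.cvtColor(eyes.capture(n),cv2.COLOR_RGB2BGR)
    if n=="wrist":
        T=np.eye(4);T[:3,:3]=R.from_rotvec(s["tcp_rot"]).as_matrix();T[:3,3]=s["ee_pos"];T=T@m["hand_eye"]
    else: T=m["T"]
    if f: cv2.imwrite(f"pics/{f}.png",a); np.savez(f"pics/{f}.npz",T=T,c=[m["cx"],m["cy"],200/np.tan(np.radians(m["fovy"]/2))])
    return a
def load(f):
    d=np.load(f"pics/{f}.npz"); return cv2.imread(f"pics/{f}.png"),d["T"],d["c"]
def ray(f,uv):
    _,T,c=load(f); uv=np.atleast_2d(np.array(uv,float))
    d=np.c_[(uv[:,0]-c[0])/c[2],(uv[:,1]-c[1])/c[2],np.ones(len(uv))]@T[:3,:3].T
    return T[:3,3],d
def plane(f,uv,z):
    o,d=ray(f,uv); return o+d*((z-o[2])/d[:,2])[:,None]
def proj(f,P):
    _,T,c=load(f); p=(np.atleast_2d(P)-T[:3,3])@T[:3,:3]
    return p[:,:2]/p[:,2:]*c[2]+c[:2]
E
python3 - <<'E'
from h import *
for n in("scene","side","wrist"): a=snap(n,n[:2]+"1")
b=load("si1")[0][120:290,220:450]; cv2.imwrite("pics/c1.png",cv2.resize(b,None,fx=3.4,fy=3.4,interpolation=cv2.INTER_CUBIC))
E
```

```text
(no output)
```

View pics/c1.png

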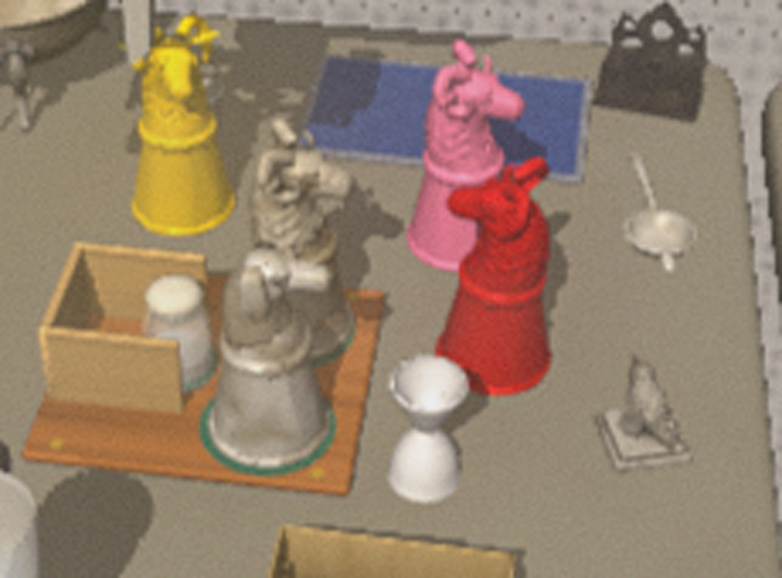

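View pics/wr1.png

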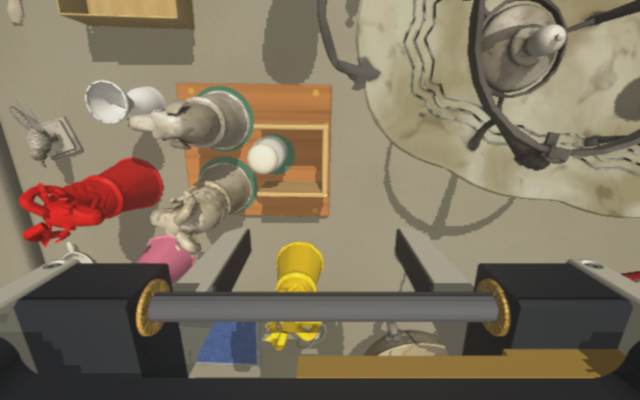

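The crop shows the silver cup at crop (295,210) with curled horns: that is the ram, on the robot's right. The one at (275,370) has hanging ears: the hound, on the left. The pink, red and yellow rams are decoys. The jigger is the white hourglass at crop (427,425), and the jar is at (175,330) in the niche. The wrist view looks straight down: right is world +x and up is +y.

```bash
python3 - <<'E'
from h import *
def mask(f,lo,hi,box=None):
    a=cv2.cvtColor(load(f)[0],cv2.COLOR_BGR2HSV); m=cv2.inRange(a,lo,hi)
    if box: z=np.zeros_like(m);x0,y0,x1,y1=box;z[y0:y1,x0:x1]=m[y0:y1,x0:x1];m=z
    return m
def big(m):
    c,_=cv2.findContours(m,cv2.RETR_EXTERNAL,cv2.CHAIN_APPROX_NONE); return max(c,key=cv2.contourArea)
def quad(f,c,z):
    h=cv2.convexHull(c); q=cv2.approxPolyDP(h,0.03*cv2.arcLength(h,True),True)[:,0]
    print(f,cv2.contourArea(c));print(np.c_[q,plane(f,q,z)[:,:2]])
    P=plane(f,c[:,0],z)[:,:2].astype(np.float32); print(cv2.minAreaRect(P*1000))
# board
for f,b in(("wr1",(165,75,345,225)),("si1",(220,180,340,270)),("sc1",(285,190,390,265))):
    m=mask(f,(5,110,70),(16,255,255),b); m=cv2.morphologyEx(m,cv2.MORPH_CLOSE,np.ones((5,5))); quad(f,big(m),.008)
print("mat")
for f in("sc1","si1"):
    m=mask(f,(105,90,40),(125,255,255),(170,120,400,250)); quad(f,big(m),.004)
print("tray")
for f,b in(("sc1",(365,130,470,200)),("si1",(270,270,380,400))):
    m=mask(f,(14,70,50),(28,255,255),b); quad(f,big(m),.043)
print("gold dots hand:",plane("wr1",[[193,93],[317,93],[316,205]],.008)[:,:2])
print(plane("si1",[[236.5,250.5],[313,259],[327,210]],.008)[:,:2])
print("jar top wr",plane("wr1",[[263,158]],.066), "si",plane("si1",[[220+174/3.4,120+295/3.4]],.066))
print("jigger top si",plane("si1",[[220+430/3.4,120+382/3.4]],.075),"wr",plane("wr1",[[105,101]],.075))
print("jigger base si",plane("si1",[[220+423/3.4,120+478/3.4]],.0))
print("hound base si",plane("si1",[[220+268/3.4,120+422/3.4]],.008))
print("heads wr",plane("wr1",[[165,123],[185,218]],.13))
E
```

```text
wr1 5025.0
[[176.      84.       0.4919   0.1115]
 [330.      85.       0.6836   0.1102]
 [328.     214.       0.6819  -0.061 ]
 [231.     214.       0.5442  -0.061 ]]
((586.9904174804688, 24.716094970703125), (175.04275512695312, 193.44149780273438), 89.19841003417969)
si1 1619.0
[[332.     206.       0.4896  -0.058 ]
 [321.     265.       0.492    0.1168]
 [226.     253.       0.6832   0.1107]
 [244.     226.       0.6666   0.0302]]
((585.9659423828125, 27.783092498779297), (177.68463134765625, 193.90524291992188), 89.58460235595703)
sc1 1279.0
[[294.     200.       0.4937  -0.0615]
 [367.     204.       0.5541   0.11  ]
 [383.     246.       0.6877   0.1046]
 [310.     260.       0.6828  -0.0652]]
((590.3062133789062, 23.24627685546875), (174.94203186035156, 194.91860961914062), 89.16460418701172)
mat
sc1 2260.5
[[228.     180.       0.3742  -0.2133]
 [234.     235.       0.5638  -0.2207]
 [186.     242.       0.5557  -0.3314]
 [185.     187.       0.371   -0.3242]]
((465.66815185546875, -271.7755432128906), (114.27830505371094, 191.4491424560547), 87.40377044677734)
si1 40.5
[[38
[... 583 characters left out ...]
4844), 88.35868835449219)
si1 9167.5
[[302.     274.       0.5197   0.1737]
 [371.     283.       0.3952   0.1778]
 [359.     399.       0.4021   0.3948]
 [279.     387.       0.5198   0.3924]]
((459.6291198730469, 285.1195373535156), (224.28005981445312, 129.5703887939453), 88.35443115234375)
gold dots hand: [[ 0.5117  0.1009]
 [ 0.6674  0.1008]
 [ 0.665  -0.0475]]
[[ 0.6642  0.1013]
 [ 0.5095  0.1034]
 [ 0.499  -0.0434]]
jar top wr [[0.6069 0.0285 0.066 ]] si [[0.6054 0.0264 0.066 ]]
jigger top si [[0.4478 0.0887 0.075 ]] wr [[0.448  0.0897 0.075 ]]
jigger base si [[0.4484 0.092  0.    ]]
hound base si [[0.5435 0.0671 0.008 ]]
heads wr [[ 0.5367  0.0699  0.13  ]
 [ 0.5417 -0.0191  0.13  ]]
```

```bash
python3 - <<'E'
from h import *
c=lambda x,y:[220+x/3.4,120+y/3.4]
print("decoy base si (bottom-front edge, left, right) yellow",plane("si1",[c(183,232),c(132,205),c(234,205)],0)[:,:2])
print("pink",plane("si1",[c(450,268),c(410,235)],0)[:,:2])
print("red",plane("si1",[c(492,390),c(437,352),c(551,360)],0)[:,:2])
print("basket",plane("si1",[c(596,102),c(700,118)],0)[:,:2])
print("wall",plane("sc1",[[160,150],[160,200],[160,300]],0)[:,:2])
a=cv2.cvtColor(load("sc1")[0],cv2.COLOR_BGR2HSV)
for n,lo,hi,w in(("red",(0,150,60),(4,255,255),"wr1"),("yellow",(20,150,80),(32,255,255),"wr1"),("pink",(165,60,80),(179,200,255),"wr1")):
  for f in("sc1","si1","wr1"):
    m=cv2.inRange(cv2.cvtColor(load(f)[0],cv2.COLOR_BGR2HSV),lo,hi)
    k,_,s,ce=cv2.connectedComponentsWithStats(m); i=1+np.argmax(s[1:,4]); print(n,f,s[i],ce[i],plane(f,ce[i],.06)[0,:2])
E
```

```text
decoy base si (bottom-front edge, left, right) yellow [[ 0.6315 -0.1112]
 [ 0.6727 -0.1357]
 [ 0.602  -0.1452]]
pink [[ 0.4473 -0.0977]
 [ 0.477  -0.1287]]
red [[ 0.4129  0.014 ]
 [ 0.4492 -0.0153]
 [ 0.3778 -0.0176]]
basket [[ 0.3528 -0.3049]
 [ 0.2759 -0.2942]]
wall [[ 0.1977 -0.3856]
 [ 0.3975 -0.3889]
 [ 0.6961 -0.3937]]
red sc1 [289 132  25  55 734] [301.5381 156.2902] [ 0.3965 -0.0179]
red si1 [ 348  167   34   69 1533] [366.7991 204.1207] [ 0.4142 -0.0145]
red wr1 [  19  158  144   89 6381] [ 91.7319 198.6681] [ 0.3963 -0.0217]
yellow sc1 [ 255  209   34   58 1308] [269.9694 239.1177] [ 0.6433 -0.1435]
yellow si1 [ 259  124   30   65 1200] [271.6967 161.6925] [ 0.6374 -0.133 ]
yellow wr1 [ 299  350  301   28 5892] [461.5127 366.2678] [ 0.8775 -0.2791]
pink sc1 [ 245  150   33   55 1129] [261.0877 179.0239] [ 0.4523 -0.132 ]
pink si1 [ 340  131   42   69 1218] [354.7323 165.3588] [ 0.4484 -0.1441]
pink wr1 [ 137  235   58   48 1348] [167.115  255.9028] [ 0.4749 -0.0987]
```

```bash
python3 -m handwheel '{"targets": [[[0,0,0.03],10],[[0,0,0.03],10],[[-0.02,0.005,0.023],10],[[-0.03,0.005,0],10],[[-0.03,0.005,0],10],[[-0.03,0.005,0],10],[[-0.02,0.005,0],10],[[0,0,0],10]]}' 0.72 && python3 -m handwheel '{"targets": [[[0,0,0],10],[[0,0,0],0],[[0,0,0],0]]}'
python3 - <<'E'
from h import *
s=telemetry.state();print(s["ee_pos"],s["tcp_rot"],s["opening"],s["joint_pos"])
a=snap("wrist","wr2")
E
```

```text
t: 1.25
ee_pos: [0.544, 0.0253, 0.3211]
tcp_rot: [0.264, 3.129, 0.0]
wrist_force: [-0.4, -0.2, -0.3]
opening: 0.0672
grip_force: 0.0
t: 1.62
ee_pos: [0.545, 0.025, 0.3204]
tcp_rot: [-0.006, -3.141, 0.0]
wrist_force: [-1.3, 0.1, 0.6]
opening: 0.0671
grip_force: 0.0
[0.545  0.025  0.3204] [-0.0064 -3.1415  0.    ] 0.06707808848403506 [-0.0009 -0.1759  1.5943 -0.      1.7234 -1.5676]
```

View pics/wr2.png

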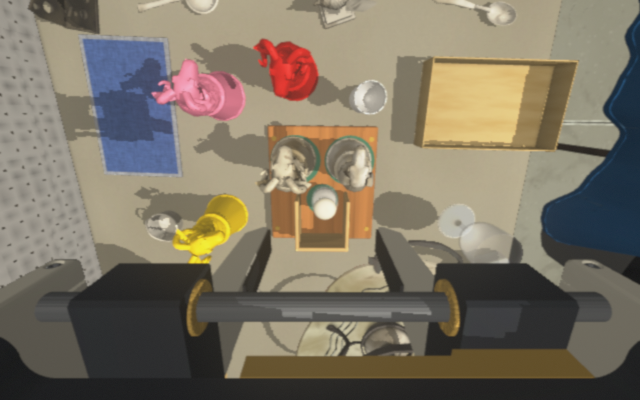

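The overhead wrist view shows the whole job: the ram at (290,165), hound at (352,165), jar at (323,202), jigger at (370,97), mat at (130,105) and tray at (497,103). I'll enlarge the cups and recompute the positions.

```bash
python3 - <<'E'
from h import *
b=load("wr2")[0][118:258,250:400]; cv2.imwrite("pics/c2.png",cv2.resize(b,None,fx=4,fy=4,interpolation=cv2.INTER_CUBIC))
p=lambda uv,z:print(plane("wr2",uv,z)[:,:2].tolist())
p([[267,126],[377,126],[377,237]],.008)
p([[82,38],[168,38],[180,174],[102,174]],.004)
p([[428,57],[577,61],[552,150],[419,146]],.043)
p([[370,97],[323,198]],.07)
E
```

```text
[[0.4895550433804752, -0.061854352985368136], [0.4903897841781847, 0.11211247243187569], [0.682458601538991, 0.12178391723629804]]
[[0.3628546286726207, -0.3261912298761699], [0.36343331064059214, -0.2001073370796964], [0.5672852907155658, -0.2130473305000949], [0.5666421665850352, -0.3435477261078456]]
[[0.39680580671152366, 0.17074597810127168], [0.40276547470056634, 0.3760347049590236], [0.5246819203626246, 0.3695064844214599], [0.5177617066386841, 0.1696838066650883]]
[[0.44926912363984667, 0.08932876679266513], [0.5898400594765876, 0.026149129071570593]]
```

View pics/c2.png

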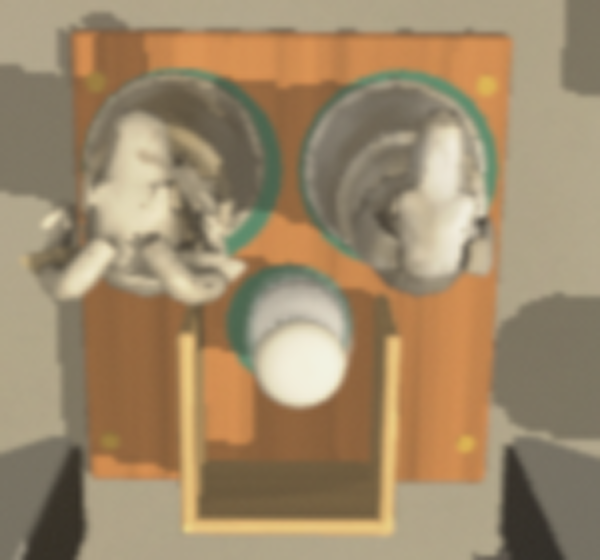

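```bash
python3 - <<'E'
from h import *
p=lambda uv,z:print((plane("wr2",np.array(uv)/4+[250,118],z)[:,:2]).round(4).tolist())
p([[305,172],[492,172],[400,80]],.01)
p([[85,170],[268,170],[178,75]],.01)
print("green"); p([[300,165],[497,165],[398,70]],.008);p([[282,165],[182,68]],.008)
print("heads");p([[442,120],[437,255]],.118);p([[132,125],[148,260]],.118)
E
```

```text
[[0.5455, 0.0317], [0.5458, 0.108], [0.5087, 0.0696]]
[[0.5442, -0.0579], [0.5446, 0.0167], [0.5063, -0.0187]]
green
[[0.5429, 0.0297], [0.5433, 0.1103], [0.5049, 0.0689]]
[[0.5429, 0.0224], [0.5038, -0.0172]]
heads
[[0.5105, 0.0726], [0.5533, 0.0724]]
[[0.5115, -0.0229], [0.5545, -0.0197]]
```

```bash
python3 -m handwheel '{"targets": [[[0.001,0.045,0],0],[[0,0,-0.05],0],[[0,0,-0.05],0],[[0,0,-0.05],0],[[0,0,-0.03],0],[[0,0,-0.024],0],[[0,0,0],0],[[0,0,0],0]]}' 0.72 && python3 -m handwheel '{"targets": [[[0,0,0],0],[[0,0,0],0],[[0,0,0],0],[[0,0,0],0],[[0,0,0],0],[[0,0,0],0]]}' 0
```

```text
t: 2.68
ee_pos: [0.5465, 0.07, 0.1177]
tcp_rot: [0.002, 3.14, 0.0]
wrist_force: [-0.0, -0.5, 0.5]
opening: 0.0669
grip_force: 0.0
t: 3.42
ee_pos: [0.5461, 0.0699, 0.1167]
tcp_rot: [0.0, 3.141, -0.0]
wrist_force: [0.3, -2.3, 3.8]
opening: 0.035
grip_force: 29.9
```

```bash
python3 -m handwheel '{"targets": [[[0,0,0.01],0],[[0,0,0.03],0],[[0,0,0.045],0],[[0,0,0.045],0],[[0,0,0.043],0],[[0,-0.02,0],0],[[0,-0.035,0],0],[[0,-0.04,0],0]]}' && python3 -m handwheel '{"targets": [[[-0.005,-0.04,0],0],[[-0.005,-0.04,0],0],[[-0.005,-0.04,0],0],[[-0.005,-0.04,0],0],[[-0.004,-0.035,0],0],[[-0.002,-0.027,0],0],[[-0.002,-0.018,0],0],[[0,0,0],0]]}' && python3 -m handwheel '{"targets": [[[0,0,0],0],[[0,0,-0.04],0],[[0,0,-0.045],0],[[0,0,-0.045],0],[[0,0,-0.025],0],[[0,0,-0.01],0],[[0,0,0],0]]}'
```

```text
t: 4.42
ee_pos: [0.5455, -0.0262, 0.2882]
tcp_rot: [0.001, -3.14, -0.0]
wrist_force: [-0.2, -0.4, -2.3]
opening: 0.0351
grip_force: 29.4
t: 5.42
ee_pos: [0.5176, -0.2658, 0.2886]
tcp_rot: [-0.002, -3.14, -0.001]
wrist_force: [0.9, 1.0, -1.9]
opening: 0.0348
grip_force: 29.4
t: 6.3
ee_pos: [0.5182, -0.2646, 0.1247]
tcp_rot: [0.001, -3.142, -0.0]
wrist_force: [-0.3, 0.5, -2.8]
opening: 0.035
grip_force: 29.4
```

```bash
python3 -m handwheel '{"targets": [[[0,0,-0.006],0],[[0,0,-0.004],0],[[0,0,-0.001],0],[[0,0,0],0],[[0,0,0],0]]}'
```

```text
t: 6.92
ee_pos: [0.5181, -0.2651, 0.1136]
tcp_rot: [0.0, 3.141, -0.0]
wrist_force: [-0.5, -0.0, -1.6]
opening: 0.0351
grip_force: 29.4
```

```bash
python3 -m handwheel '{"targets": [[[0,0,-0.001],0],[[0,0,0],0],[[0,0,0],0]]}' && python3 -m handwheel '{"targets": [[[0,0,0],0],[[0,0,0],0],[[0,0,0],0],[[0,0,0.03],0],[[0,0,0.05],0],[[0,0,0.05],0],[[0,0,0.05],0]]}' 0.72 && python3 -m handwheel '{"targets": [[[0.004,0.04,0],6],[[0.004,0.04,0],0],[[0.004,0.04,0],0],[[0.004,0.04,0],0],[[0.004,0.04,0],0],[[0.006,0.0445,0],0],[[0,0,0],0],[[0,0,0],0]]}'
python3 - <<'E'
from h import *
a=snap("wrist","wr3");b=snap("side","si3");cv2.imwrite("pics/c3.png",np.hstack([a[80:300,100:460],b[100:320,200:460]]))
E
```

```text
t: 7.3
ee_pos: [0.5181, -0.2651, 0.1127]
tcp_rot: [-0.0, 3.141, -0.0]
wrist_force: [0.1, -0.1, 0.7]
opening: 0.0349
grip_force: 29.6
t: 8.18
ee_pos: [0.5178, -0.2649, 0.2941]
tcp_rot: [0.0, 3.141, 0.0]
wrist_force: [0.7, -0.6, -0.1]
opening: 0.067
grip_force: 0.0
t: 9.18
ee_pos: [0.544, -0.0207, 0.2924]
tcp_rot: [0.165, -3.137, 0.0]
wrist_force: [-0.0, -0.2, -0.2]
opening: 0.0671
grip_force: 0.0
```

View pics/c3.png

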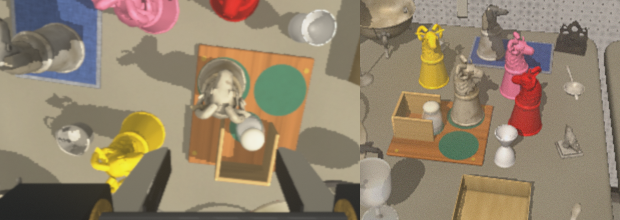

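The hound stands upright on the mat. The ram is alone on its spot, so I'll check its heading in an enlarged crop before gripping.

```bash
python3 - <<'E'
from h import *
b=load("wr3")[0][125:235,280:420]; cv2.imwrite("pics/c4.png",cv2.resize(b,None,fx=5,fy=5,interpolation=cv2.INTER_CUBIC))
E
```

```text
(no output)
```

View pics/c4.png

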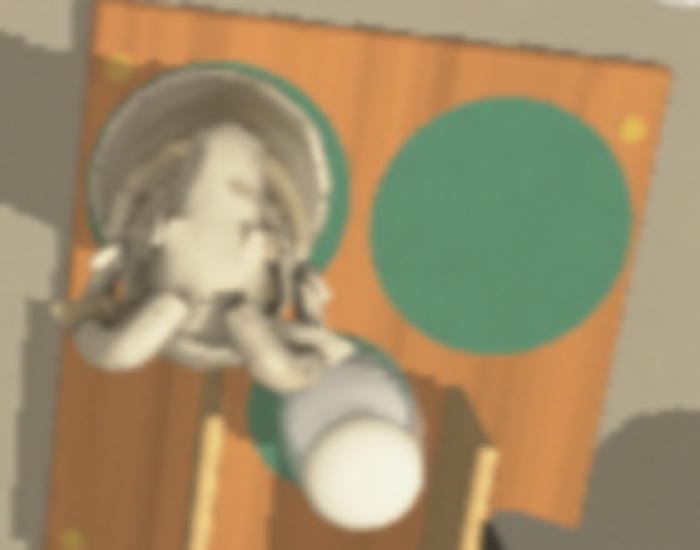

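The ram's axis looks slightly over-corrected, so I'll turn back 3° and then grip it.

```bash
python3 -m handwheel '{"targets": [[[0,0,0],-3],[[0,0,-0.05],0],[[0,0,-0.05],0],[[0,0,-0.04],0],[[0,0,-0.025],0],[[0,0,-0.012],0],[[0,0,0],0],[[0,0,0],0]]}' 0.72 && python3 -m handwheel '{"targets": [[[0,0,0],0],[[0,0,0],0],[[0,0,0],0],[[0,0,0],0],[[0,0,0],0],[[0,0,0],0]]}' 0
```

```text
t: 10.28
ee_pos: [0.5446, -0.0208, 0.1167]
tcp_rot: [-0.082, 3.139, -0.0]
wrist_force: [-0.1, 0.5, 0.1]
opening: 0.067
grip_force: 0.0
t: 11.02
ee_pos: [0.5442, -0.0206, 0.1157]
tcp_rot: [-0.082, 3.14, -0.0]
wrist_force: [0.7, -3.0, 3.7]
opening: 0.0417
grip_force: 30.1
```

```bash
python3 -m handwheel '{"targets": [[[0,0,0.01],0],[[0,0,0.03],0],[[0,0,0.045],0],[[0,0,0.045],0],[[0,0,0.045],0],[[-0.01,-0.02,0],0],[[-0.02,-0.035,0],0],[[-0.02,-0.04,0],0]]}' && python3 -m handwheel '{"targets": [[[-0.02,-0.04,0],0],[[-0.02,-0.04,0],0],[[-0.02,-0.037,0],0],[[-0.012,-0.02,0],0],[[-0.008,-0.01,0],0],[[0,0,0],0],[[0,0,0],0]]}' && python3 -m handwheel '{"targets": [[[0,0,-0.04],0],[[0,0,-0.045],0],[[0,0,-0.045],0],[[0,0,-0.028],0],[[0,0,-0.014],0],[[0,0,-0.004],0],[[0,0,0],0],[[0,0,0],0]]}'
```

```text
t: 12.02
ee_pos: [0.4932, -0.1158, 0.2905]
tcp_rot: [0.084, -3.14, -0.001]
wrist_force: [0.7, -0.3, -3.1]
opening: 0.0422
grip_force: 29.7
t: 12.9
ee_pos: [0.4144, -0.2618, 0.2905]
tcp_rot: [-0.083, 3.14, 0.0]
wrist_force: [0.2, -0.0, -2.4]
opening: 0.0418
grip_force: 29.7
t: 13.9
ee_pos: [0.4144, -0.2627, 0.1155]
tcp_rot: [-0.082, 3.139, -0.001]
wrist_force: [-0.1, -0.4, -2.2]
opening: 0.042
grip_force: 29.7
```

```bash
python3 -m handwheel '{"targets": [[[0,0,-0.003],0],[[0,0,-0.001],0],[[0,0,0],0],[[0,0,0],0]]}' && python3 -m handwheel '{"targets": [[[0,0,0],0],[[0,0,0],0],[[0,0,0],0],[[0,0,0.03],0],[[0,0,0.05],0],[[0,0,0.05],0],[[0,0,0.05],0]]}' 0.72 && python3 -m handwheel '{"targets": [[[0.02,0.03,0],-10],[[0.02,0.03,0],-10],[[0.025,0.035,0],-10],[[0.025,0.035,0],-10],[[0.025,0.04,0],-10],[[0.025,0.04,0],-10],[[0.025,0.035,0],-10],[[0.02,0.03,0],-10]]}' && python3 -m handwheel '{"targets": [[[0.009,0.015,0],-10],[[0,0,0],-3],[[0,0,0],0],[[0,0,0],0]]}'
python3 - <<'E'
from h import *
a=snap("wrist","wr5");b=snap("side","si5");sc=snap("scene","sc5");cv2.imwrite("pics/c5.png",np.hstack([a[60:300,160:480],b[100:340,200:460]]))
E
```

```text
t: 14.4
ee_pos: [0.4148, -0.2629, 0.1118]
tcp_rot: [-0.082, 3.138, -0.002]
wrist_force: [2.5, -0.5, 5.0]
opening: 0.0418
grip_force: 30.1
t: 15.28
ee_pos: [0.4138, -0.2624, 0.292]
tcp_rot: [0.082, -3.141, -0.0]
wrist_force: [-0.2, 0.4, 0.3]
opening: 0.0668
grip_force: 0.0
t: 16.27
ee_pos: [0.5997, 0.014, 0.2901]
tcp_rot: [-1.962, -2.453, 0.0]
wrist_force: [-0.5, -0.1, 0.6]
opening: 0.0671
grip_force: 0.0
t: 16.77
ee_pos: [0.6079, 0.0273, 0.2904]
tcp_rot: [-2.22, -2.223, 0.0]
wrist_force: [-0.0, -0.5, 0.1]
opening: 0.0673
grip_force: 0.0
```

View pics/c5.png

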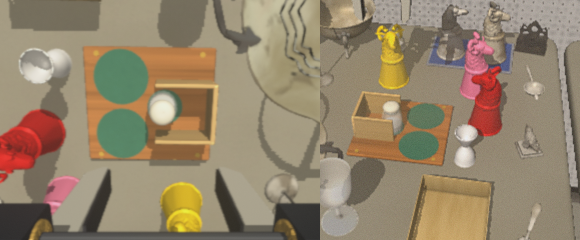

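Both cups stand on the mat and both large green spots are clear. Now I'll measure the spot centres, the jar and the jigger precisely.

```bash
python3 - <<'E'
from h import *
a=load("wr5")[0];h=cv2.cvtColor(a,cv2.COLOR_BGR2HSV)
m=cv2.inRange(h,(60,60,30),(95,255,200))
k,_,s,ce=cv2.connectedComponentsWithStats(m)
for i in range(1,k):
    if s[i,4]>60:
        x,y,w,hh,A=s[i]; e=plane("wr5",[[x,y+hh/2],[x+w,y+hh/2],[x+w/2,y],[x+w/2,y+hh]],.008)
        print(s[i],"x",e[0,0],e[1,0],"y",e[2,1],e[3,1],"c",plane("wr5",ce[i],.008)[0,:2])
m=cv2.inRange(h,(0,0,150),(40,90,255));m[:,:190]=0;m[:140]=0;m[195:]=0;m[:,350:]=0
k,l,s,ce=cv2.connectedComponentsWithStats(m);i=1+np.argmax(s[1:,4]);print("stopper",s[i],ce[i],plane("wr5",ce[i],.064)[0])
b=a[90:210,170:390];cv2.imwrite("pics/c6.png",cv2.resize(b,None,fx=3.6,fy=3.6,interpolation=cv2.INTER_CUBIC))
E
```

```text
[ 255  110   52   53 2207] x 0.5063702658794057 0.5840814226680385 y 0.10746568294561218 0.029496761429025853 c [0.5446 0.0701]
[   0  139   28  111 2115] x 0.0953573653834614 0.13983181891002433 y 0.06562262178843245 -0.11904311845399168 c [ 0.1114 -0.025 ]
[ 258  170   49   47 1840] x 0.5050480595626046 0.5826994387246348 y 0.018561421660175145 -0.05918022473078838 c [ 0.5433 -0.0183]
stopper [ 221  140   27   55 1165] [235.4103 167.515 ] [0.4905 0.0336 0.064 ]
```

View pics/c6.png

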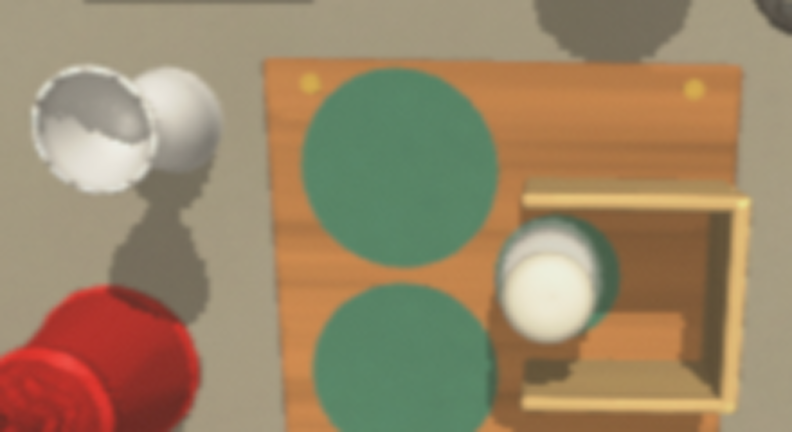

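```bash
python3 - <<'E'
from h import *
f=lambda x,y,z:print(plane("wr5",[[170+x/3.6,90+y/3.6]],z)[0])
f(558,277,.008);f(548,297,.066);f(548,297,.062);f(95,129,.075);f(168,120,.015)
f(530,200,.064);f(530,401,.064);f(740,205,.064)
E
```

```text
[0.6111 0.0234 0.008 ]
[0.607  0.0273 0.066 ]
[0.607  0.0264 0.062 ]
[0.4498 0.0887 0.075 ]
[0.4537 0.0889 0.015 ]
[0.6004 0.0629 0.064 ]
[ 0.6    -0.0141  0.064 ]
[0.677  0.0612 0.064 ]
```

```bash
python3 -m handwheel '{"targets": [[[0,0,-0.05],0],[[0,0,-0.05],0],[[0,0,-0.05],0],[[0,0,-0.045],0],[[0,0,-0.03],0],[[0,0,-0.022],0],[[0,0,0],0],[[0,0,0],0]]}' 0.72 && python3 -m handwheel '{"targets": [[[0,0,0],0],[[0,0,0],0],[[0,0,0],0],[[0,0,0],0],[[0,0,0],0],[[0,0,0],0]]}' 0
```

```text
t: 17.92
ee_pos: [0.6087, 0.0275, 0.0449]
tcp_rot: [2.221, 2.221, 0.002]
wrist_force: [0.3, 0.3, 0.4]
opening: 0.0669
grip_force: 0.0
t: 18.68
ee_pos: [0.6082, 0.0275, 0.0438]
tcp_rot: [2.221, 2.221, 0.0]
wrist_force: [-2.0, -0.4, 4.8]
opening: 0.0411
grip_force: 30.0
```

```bash
python3 -m handwheel '{"targets": [[[0,0,0.01],0],[[0,0,0.03],0],[[0,0,0.045],0],[[0,0,0.045],0],[[0,0,0.01],0],[[-0.02,0.03,0],0],[[-0.025,0.04,0],0],[[-0.025,0.045,0],0]]}' && python3 -m handwheel '{"targets": [[[-0.025,0.045,0],0],[[-0.025,0.04,0],0],[[-0.018,0.03,0],0],[[-0.01,0.018,0],0],[[0,0,0],0],[[0,0,0],0]]}' && python3 -m handwheel '{"targets": [[[0,0,-0.04],0],[[0,0,-0.04],0],[[0,0,-0.03],0],[[0,0,-0.02],0],[[0,0,-0.01],0],[[0,0,-0.002],0],[[0,0,0],0],[[0,0,0],0]]}'
```

```text
t: 19.68
ee_pos: [0.5369, 0.1432, 0.1826]
tcp_rot: [-2.222, -2.22, 0.002]
wrist_force: [0.1, -0.1, -0.7]
opening: 0.0414
grip_force: 30.0
t: 20.42
ee_pos: [0.4601, 0.275, 0.183]
tcp_rot: [2.222, 2.221, -0.001]
wrist_force: [-0.2, 0.3, -1.0]
opening: 0.0412
grip_force: 30.0
t: 21.42
ee_pos: [0.4604, 0.2757, 0.0423]
tcp_rot: [2.221, 2.221, 0.002]
wrist_force: [-0.3, -0.3, -0.8]
opening: 0.0411
grip_force: 30.0
```

```bash
python3 -m handwheel '{"targets": [[[0,0,-0.002],0],[[0,0,-0.001],0],[[0,0,-0.001],0],[[0,0,0],0],[[0,0,0],0]]}'
```

```text
t: 22.05
ee_pos: [0.46, 0.2755, 0.0378]
tcp_rot: [-2.221, -2.221, -0.0]
wrist_force: [-2.4, -1.4, 5.7]
opening: 0.0411
grip_force: 30.0
```

```bash
python3 -m handwheel '{"targets": [[[0,0,0],0],[[0,0,0],0],[[0,0,0],0],[[0,0,0.03],0],[[0,0,0.05],0],[[0,0,0.05],0],[[0,0,0.02],0]]}' 0.65 && python3 -m handwheel '{"targets": [[[-0.003,-0.03,0],0],[[-0.003,-0.04,0],0],[[-0.002,-0.04,0],0],[[-0.002,-0.04,0],0],[[0,-0.025,0],0],[[0,-0.0115,0],0],[[0,0,0],0],[[0,0,0],0]]}' 0.75
python3 - <<'E'
from h import *
a=snap("wrist","wr7");b=snap("side","si7");cv2.imwrite("pics/c7.png",np.hstack([a[0:300,150:500],b[150:400,200:460][:, :, :] if 0 else cv2.copyMakeBorder(b[150:400,200:460],0,50,0,0,0)]))
E
```

```text
t: 22.92
ee_pos: [0.4606, 0.2759, 0.1906]
tcp_rot: [2.221, 2.221, 0.006]
wrist_force: [-0.1, 0.4, -0.5]
opening: 0.0604
grip_force: 0.0
t: 23.92
ee_pos: [0.45, 0.0897, 0.1872]
tcp_rot: [-2.221, -2.222, 0.0]
wrist_force: [-0.3, 0.0, -0.5]
opening: 0.0696
grip_force: 0.0
```

View pics/c7.png

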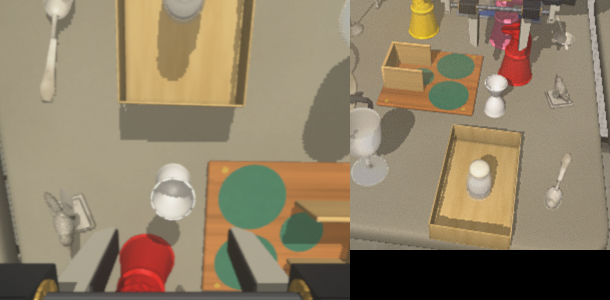

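The jar stands upright in the tray, and the jigger at (323,198) lies in line with the fingers in x. A quick y check comes next.

```bash
python3 - <<'E'
from h import *
print(plane("wr7",[[323,199]],.073), plane("wr7",[[302,199],[345,199]],.073)[:,0])
print("red top edge",plane("wr7",[[297,235]],.0),plane("wr7",[[297,235]],.09))
E
python3 -m handwheel '{"targets": [[[0,0,-0.03],0],[[0,0,-0.025],0],[[0,0,0],0],[[0,0,0],0]]}'
```

```text
[[0.45   0.0875 0.073 ]] [0.4296 0.4714]
red top edge [[0.4165 0.0155 0.    ]] [[0.4255 0.0572 0.09  ]]
t: 24.52
ee_pos: [0.4504, 0.0893, 0.1335]
tcp_rot: [2.221, 2.222, 0.001]
wrist_force: [-0.8, -0.3, 1.0]
opening: 0.0696
grip_force: 0.0
```

```bash
python3 -m handwheel '{"targets": [[[0,-0.001,-0.03],0],[[0,0,-0.03],0],[[0,0,-0.015],0],[[0,0,-0.006],0],[[0,0,0],0],[[0,0,0],0]]}' && python3 -m handwheel '{"targets": [[[0,0,0],0],[[0,0,0],0],[[0,0,0],0],[[0,0,0],0],[[0,0,0],0],[[0,0,0],0]]}' 0
```

```text
t: 25.28
ee_pos: [0.4505, 0.0881, 0.0525]
tcp_rot: [2.221, 2.221, 0.002]
wrist_force: [-0.1, -0.3, -0.6]
opening: 0.0698
grip_force: 0.0
t: 26.02
ee_pos: [0.45, 0.088, 0.0515]
tcp_rot: [2.221, 2.221, 0.0]
wrist_force: [-0.9, 0.1, 1.9]
opening: 0.0422
grip_force: 30.0
```

```bash
python3 -m handwheel '{"targets": [[[0,0,0.01],0],[[0,0,0.03],0],[[0,0,0.04],0],[[0,0,0.04],0],[[0.02,-0.008,0],0],[[0.03,-0.012,0],0],[[0.035,-0.014,0],0],[[0.035,-0.014,0],0]]}' && python3 -m handwheel '{"targets": [[[0.025,-0.01,0],0],[[0.0155,-0.0055,0],-0.8],[[0,0,0],0],[[0,0,0],0]]}' && python3 -m handwheel '{"targets": [[[0,0,-0.04],0],[[0,0,-0.035],0],[[0,0,-0.02],0],[[0,0,-0.01],0],[[0,0,-0.003],0],[[0,0,0],0],[[0,0,0],0]]}'
python3 - <<'E'
from h import *
print(telemetry.state()["ee_pos"])
a=snap("side","si8");b=snap("scene","sc8");z=lambda q:cv2.resize(q,None,fx=3,fy=3,interpolation=cv2.INTER_CUBIC);cv2.imwrite("pics/c8.png",np.hstack([z(a[170:290,220:350]),z(b[170:290,280:410])]))
E
```

```text
t: 27.02
ee_pos: [0.5711, 0.0395, 0.1721]
tcp_rot: [2.221, 2.221, 0.001]
wrist_force: [0.1, 0.2, -0.6]
opening: 0.0424
grip_force: 30.0
t: 27.52
ee_pos: [0.6099, 0.0249, 0.1717]
tcp_rot: [-2.236, -2.206, -0.0]
wrist_force: [0.4, 0.3, -0.8]
opening: 0.0425
grip_force: 30.0
t: 28.4
ee_pos: [0.6109, 0.0245, 0.0644]
tcp_rot: [2.236, 2.205, 0.001]
wrist_force: [0.2, 0.0, -0.9]
opening: 0.0424
grip_force: 30.0
[0.6109 0.0245 0.0644]
```

View pics/c8.png

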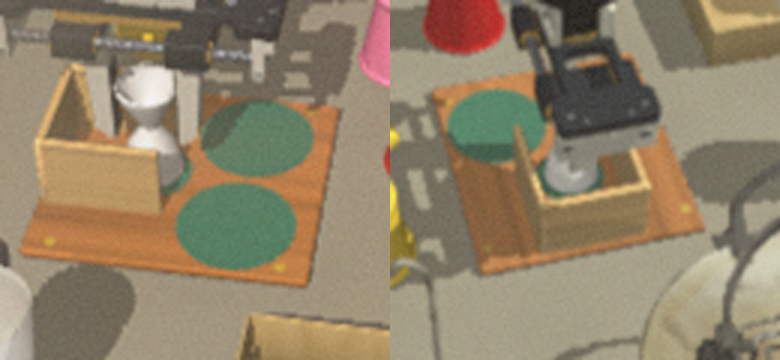

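The jigger hangs upright just over the small green spot and inside the niche walls. I'll lower it to contact and release.

```bash
python3 -m handwheel '{"targets": [[[0,0,-0.002],0],[[0,0,-0.001],0],[[0,0,-0.001],0],[[0,0,0],0],[[0,0,0],0]]}'
```

```text
t: 29.12
ee_pos: [0.6105, 0.0245, 0.0595]
tcp_rot: [2.237, 2.206, 0.0]
wrist_force: [0.1, 0.4, 0.7]
opening: 0.0422
grip_force: 30.0
```

```bash
python3 -m handwheel '{"targets": [[[0,0,0],0],[[0,0,0],0],[[0,0,0],0],[[0,0,0.03],0],[[0,0,0.05],0],[[0,0,0.05],0],[[0,0,0.05],0],[[0,0,0.05],0]]}' 0.7 && python3 -m handwheel '{"targets": [[[-0.02,-0.03,0],10],[[-0.025,-0.036,0],10],[[-0.025,-0.036,0],10],[[-0.025,-0.036,0],10],[[-0.025,-0.036,0],10],[[-0.025,-0.036,0],10],[[-0.025,-0.036,0],10],[[-0.016,-0.026,0],10]]}' 0.72 && python3 -m handwheel '{"targets": [[[-0.01,-0.015,0],10],[[0,0,0],3.8],[[0,0,0],0],[[0,0,0],0]]}'
python3 - <<'E'
from h import *
s=telemetry.state();print(s["ee_pos"],s["tcp_rot"])
a=snap("wrist","wr9");b=snap("side","si9");cv2.imwrite("pics/c9.png",np.hstack([a[40:300,180:520],b[90:350,220:460]]))
E
```

```text
t: 30.12
ee_pos: [0.6103, 0.0245, 0.2912]
tcp_rot: [2.237, 2.206, 0.0]
wrist_force: [-0.0, -0.3, -0.7]
opening: 0.0653
grip_force: 0.0
t: 31.12
ee_pos: [0.4234, -0.2487, 0.2896]
tcp_rot: [0.288, 3.128, -0.001]
wrist_force: [0.7, 0.1, -0.7]
opening: 0.0669
grip_force: 0.0
t: 31.62
ee_pos: [0.4146, -0.2623, 0.2895]
tcp_rot: [-0.08, 3.141, -0.0]
wrist_force: [0.3, -0.1, -0.3]
opening: 0.0668
grip_force: 0.0
[ 0.4146 -0.2623  0.2895] [-0.08    3.1406 -0.0001]
```

View pics/c9.png

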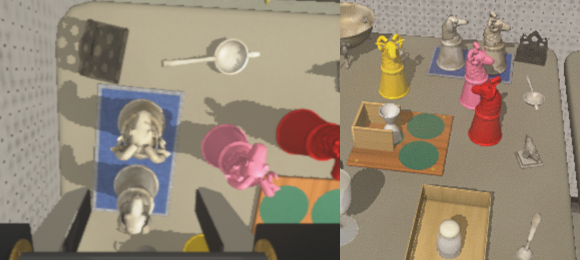

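The jigger stands in the niche, the jar in the tray, and the ram (u≈323) sits directly under the tool. Gripping it now.

```bash
python3 -m handwheel '{"targets": [[[0,0,-0.05],0],[[0,0,-0.05],0],[[0,0,-0.04],0],[[0,0,-0.025],0],[[0,0,-0.012],0],[[0,0,0],0],[[0,0,0],0]]}' && python3 -m handwheel '{"targets": [[[0,0,0],0],[[0,0,0],0],[[0,0,0],0],[[0,0,0],0],[[0,0,0],0],[[0,0,0],0]]}' 0
```

```text
t: 32.6
ee_pos: [0.415, -0.2628, 0.1137]
tcp_rot: [-0.082, 3.139, -0.001]
wrist_force: [0.4, -0.3, 0.6]
opening: 0.0669
grip_force: 0.0
t: 33.35
ee_pos: [0.4146, -0.2627, 0.1127]
tcp_rot: [-0.082, 3.14, -0.001]
wrist_force: [0.5, -2.3, 2.8]
opening: 0.0417
grip_force: 30.1
```

```bash
python3 -m handwheel '{"targets": [[[0,0,0.01],0],[[0,0,0.03],0],[[0,0,0.045],0],[[0,0,0.045],0],[[0,0,0.045],0],[[0.01,0.02,0],0],[[0.02,0.035,0],0],[[0.02,0.04,0],0]]}' && python3 -m handwheel '{"targets": [[[0.02,0.04,0],0],[[0.02,0.04,0],0],[[0.02,0.037,0],0],[[0.0115,0.02,0],0],[[0.008,0.0107,0],0],[[0,0,0],0],[[0,0,0],0]]}' && python3 -m handwheel '{"targets": [[[0,0,-0.04],0],[[0,0,-0.045],0],[[0,0,-0.045],0],[[0,0,-0.023],0],[[0,0,-0.012],0],[[0,0,-0.003],0],[[0,0,0],0],[[0,0,0],0]]}'
```

```text
t: 34.35
ee_pos: [0.4646, -0.1664, 0.2876]
tcp_rot: [0.081, -3.14, -0.001]
wrist_force: [0.4, 0.7, -2.7]
opening: 0.0419
grip_force: 29.7
t: 35.22
ee_pos: [0.5437, -0.0205, 0.2875]
tcp_rot: [0.081, -3.14, 0.0]
wrist_force: [0.3, 0.8, -2.1]
opening: 0.0419
grip_force: 29.7
t: 36.22
ee_pos: [0.5444, -0.0199, 0.1204]
tcp_rot: [-0.082, 3.139, -0.0]
wrist_force: [0.8, 0.6, -4.0]
opening: 0.0412
grip_force: 29.7
```

```bash
python3 -m handwheel '{"targets": [[[0,0,-0.002],0],[[0,0,-0.001],0],[[0,0,0],0],[[0,0,0],0]]}'
```

```text
t: 36.72
ee_pos: [0.5443, -0.0198, 0.1169]
tcp_rot: [-0.082, 3.14, -0.0]
wrist_force: [2.3, -1.1, 3.7]
opening: 0.0416
grip_force: 30.0
```

```bash
python3 -m handwheel '{"targets": [[[0,0,0],0],[[0,0,0],0],[[0,0,0],0],[[0,0,0.03],0],[[0,0,0.05],0],[[0,0,0.05],0],[[0,0,0.045],0]]}' 0.72 && python3 -m handwheel '{"targets": [[[-0.004,-0.04,0],-3],[[-0.004,-0.04,0],0],[[-0.004,-0.04,0],0],[[-0.004,-0.04,0],0],[[-0.004,-0.04,0],0],[[-0.006,-0.045,0],0],[[0,0,0],0],[[0,0,0],0]]}' && python3 -m handwheel '{"targets": [[[0,0,-0.05],0],[[0,0,-0.05],0],[[0,0,-0.045],0],[[0,0,-0.023],0],[[0,0,-0.01],0],[[0,0,0],0],[[0,0,0],0]]}' && python3 -m handwheel '{"targets": [[[0,0,0],0],[[0,0,0],0],[[0,0,0],0],[[0,0,0],0],[[0,0,0],0],[[0,0,0],0]]}' 0
```

```text
t: 37.6
ee_pos: [0.5438, -0.0198, 0.2933]
tcp_rot: [-0.082, 3.14, -0.0]
wrist_force: [0.4, 0.2, 0.1]
opening: 0.0668
grip_force: 0.0
t: 38.6
ee_pos: [0.518, -0.2645, 0.2913]
tcp_rot: [-0.001, -3.141, -0.001]
wrist_force: [-0.3, 0.7, 0.1]
opening: 0.0672
grip_force: 0.0
t: 39.48
ee_pos: [0.5186, -0.2648, 0.1148]
tcp_rot: [-0.001, 3.14, -0.001]
wrist_force: [-0.8, 0.3, 0.5]
opening: 0.0669
grip_force: 0.0
t: 40.22
ee_pos: [0.5181, -0.265, 0.1136]
tcp_rot: [0.0, 3.141, -0.0]
wrist_force: [-0.3, -2.2, 2.8]
opening: 0.0344
grip_force: 29.8
```

```bash
python3 -m handwheel '{"targets": [[[0,0,0.01],0],[[0,0,0.03],0],[[0,0,0.05],0],[[0,0,0.05],0],[[0,0,0.045],0],[[0,0.02,0],0],[[0,0.035,0],0],[[0,0.04,0],0]]}' && python3 -m handwheel '{"targets": [[[0.005,0.04,0],0],[[0.005,0.04,0],0],[[0.005,0.04,0],0],[[0.005,0.04,0],0],[[0.004,0.035,0],0],[[0.0025,0.027,0],0],[[0.001,0.018,0],0],[[0,0,0],0]]}' && python3 -m handwheel '{"targets": [[[0,0,0],0],[[0,0,-0.045],0],[[0,0,-0.045],0],[[0,0,-0.045],0],[[0,0,-0.028],0],[[0,0,-0.013],0],[[0,0,-0.002],0],[[0,0,0],0]]}'
```

```text
t: 41.22
ee_pos: [0.5175, -0.1683, 0.297]
tcp_rot: [-0.001, -3.14, -0.002]
wrist_force: [0.8, -0.4, -2.6]
opening: 0.0347
grip_force: 29.4
t: 42.22
ee_pos: [0.5451, 0.0712, 0.2977]
tcp_rot: [0.002, -3.14, 0.0]
wrist_force: [-0.1, -0.1, -1.9]
opening: 0.0345
grip_force: 29.4
t: 43.22
ee_pos: [0.546, 0.07, 0.1217]
tcp_rot: [0.0, 3.14, 0.0]
wrist_force: [0.0, 0.1, -3.0]
opening: 0.0349
grip_force: 29.4
```

```bash
python3 -m handwheel '{"targets": [[[0,0,-0.002],0],[[0,0,-0.001],0],[[0,0,-0.0005],0],[[0,0,0],0],[[0,0,0],0]]}'
```

```text
t: 43.85
ee_pos: [0.5458, 0.0702, 0.1175]
tcp_rot: [0.0, 3.141, -0.0]
wrist_force: [-0.0, -2.2, 5.4]
opening: 0.0347
grip_force: 29.9
```

```bash
python3 -m handwheel '{"targets": [[[0,0,0],0],[[0,0,0],0],[[0,0,0],0],[[0,0,0.03],0],[[0,0,0.05],0],[[0,0,0.05],0],[[0,0,0.05],0],[[0,0,0.03],0]]}' 0.72 && python3 -m handwheel '{"targets": [[[0,-0.045,0],0],[[0,0,0],0],[[0,0,0],0],[[0,0,0],0]]}'
python3 - <<'E'
from h import *
a=snap("wrist","wr10");b=snap("side","si10");z=lambda q:cv2.resize(q,None,fx=2,fy=2,interpolation=cv2.INTER_CUBIC)
cv2.imwrite("pics/c10.png",np.hstack([z(a[110:270,240:400]),z(b[130:290,220:440])]))
E
```

```text
t: 44.85
ee_pos: [0.5456, 0.0702, 0.3297]
tcp_rot: [-0.0, 3.139, 0.0]
wrist_force: [-0.6, 0.1, -0.1]
opening: 0.0669
grip_force: 0.0
t: 45.35
ee_pos: [0.5455, 0.0258, 0.3267]
tcp_rot: [0.001, -3.141, -0.0]
wrist_force: [-0.6, -0.6, -0.1]
opening: 0.0669
grip_force: 0.0
```

View pics/c10.png

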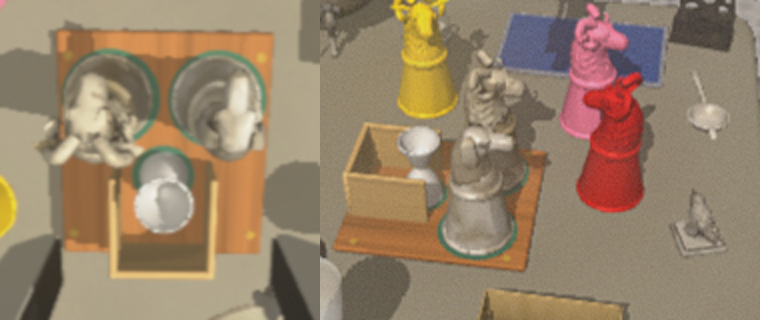

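The ram and hound stand upright inside their green spots, and the jigger is upright on the niche spot. The jar has not been touched since it was seen standing in the tray. The arm is clear, so I'm handing in.

```bash
python3 -c "
from bench import sign_off
print(sign_off())"
```

```text
the job is handed in; nothing more can be done
None
```

The job is done and handed in at about 45 s: the salt jar stands in the card tray, the jigger is upright on the green spot in the niche, both cups are back upright on their own spots, and the basket was left alone.

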